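Tamp the proud dowel stub level in its bin

TASK

In one of the two small plywood bins a dowel stub has ridden up on its neighbours and stands proud of the rim. Take the wooden tamper, press its flat foot down on that heap inside the bin until the stubs lie in one level layer on the bin floor, then stand the tamper upright on the bench again, outside the bins. Use the tamper for the pressing, not the fingers.

Things in the scene. Friction and masses are not known exactly. Their poses are not given: they have to be found in the camera images.
- bin: The bin with the heap: open plywood box fixed to the bench, 126 x 126 mm outside, 106 x 106 mm inside, walls 44 mm high over the bench, floor 8 mm thick, smooth laminate. Origin: centre of its underside, on the bench; z up, x and y along its walls. A like bin stands beside it, left or right, whose three stubs already lie level; it needs nothing.
- bin_bed (a point): Centre of the top of the finished level layer: in the bin's middle, 40 mm above its origin, 4 mm below the rim; axes as the bin's. Three loose dowel stubs lie along the bin's x, two on the floor with a gap between, the third on top in the gap. Up to about 20 N straight down on the top one pushes the lower two apart and it drops to the floor between them.
- stub_high: The stub that stands proud: round red-brown wooden dowel, 32 mm in diameter, 90 mm long (the other two alike). Origin at its centre, x along its length. At the start its centre is about 40 mm above the bin's origin and its top 56 mm, 12 mm above the rim; on the bin floor its centre is 24 mm above the bin's origin.
- tamper: Wooden tamper, 0.3 kg, standing upright on the bench: flat square plywood foot 80 x 80 mm, 16 mm thick, and in its middle an upright square handle 28 x 28 mm whose top is 130 mm above the underside. Origin: centre of the foot's underside, z up, x and y along the sides of foot and handle. The wooden mallet lying on the bench is not needed.
Not all that is in view belongs to the job. What is shaped like the tamper but black is not meant.

How it is judged:
By the outcome, as a careful person would: the job done as asked, in the order asked, and still so for the second after the job is handed in, with the robot touching nothing.
It also fails if it takes over 51 s, if anything falls off the work surface, if the arm or the gripper's body presses on something with over 40 N, if the wrist force passes 120 N, or if a joint passes its speed limit or range.

ROBOT

A 7-joint arm with a two-finger parallel gripper is mounted at the origin on a cart in front of the work surface, level with it; the furniture and walls round the work are solid. World frame = base frame: x ahead of the robot, y to its left, z up, the work surface at z = 0. Lengths are in m, angles in rad, forces in N, time in s.
With the tool pointing down it reaches from about 0.35 to 0.9 m from the base axis. Payload 8.1 kg.
Tool frame: the origin (TCP) lies between the finger pads; the fingertips stand 11 mm ahead of it and the grasp point (between the pads) lies 8 mm behind it; z points along the fingers, y is the line along which they close (so a half turn about z gives the same grasp; the last joint's range is limited). The gripper opens to 92 mm and grips with 3 to 60 N. Pads are 19 mm wide; open, the fingers measure 130 mm over their backs; the gripper's body (75 mm by 190 mm) begins 47 mm behind the grasp point.
Start: joints at [1.176, 0.434, 0.025, 1.573, -0.012, 1.134, -0.075], TCP at [0.18, -0.599, 0.238] pointing down, gripper open.
Joint ranges: [-2.62, 2.62], [-0.44, 2.09], [-1.27, 1.32], [0.08, 2.57], [-1.32, 4.46], [0.12, 2], [-2.74, 2.74]. Speed limits (rad/s): [2.22, 2.22, 3.01, 3.01, 3.14, 3.14, 3.14].

INTERFACE

Orientations are given as a rotation vector (axis times angle).
In Python, from cell import observe, get_image, camera_params, sign_off gives the robot as it stands.
- The arm moves only by the shell command python3 -m pendant 'ROWS' [FORCE]. ROWS is JSON, one flat list of numbers, 7 for each row, row after row: the shift along the tool's x, y, z in m, then the turn, a rotation vector about the tool's x, y, z in rad, then the finger opening in m, from 0 to 0.0918. In form: [dx, dy, dz, rx, ry, rz, jaw, dx, dy, dz, rx, ry, rz, jaw, ...]. A call has 1 to 10 rows; each row shifts and turns the commanded pose from where the row before left it, along the tool's axes as they then stand; what a row does not reach is not made up. A row lasts 1/8 s, in which the tool goes at most 62.5 mm and 10.7 degrees, less where a joint would pass 70% of its speed; a pose out of reach is approached as far as the arm can. A call is refused whole if a number of a shift passes 0.0625 or a number of a turn 0.188, either way. A call with a gripper value outside its range is refused whole. The fingers move at their own pace and stop on an object; FORCE is the grip in N (left out, the last holds). Time passes only in rows, so rows that do not move let the fingers close. It gives the time, the measured TCP pose, the force, the opening and the grip force at its end, in the units of the state.
- observe(): the state, without advancing time (a new reading comes with each control period).
- get_image(name): name is "scene" or "top" or "wrist"; returns the picture (384x512x3 uint8, red, green, blue); there is no depth.
- camera_params(name): a dict with "intrinsics" (3x3 intrinsics, pixels), "eye" and "rotation" of the camera in the world; the wrist camera has in their place "T_tool_cam" (4x4, takes a point from camera to tool coordinates, whose origin is the TCP and whose axes are the flange's). Camera axes: x right, y down, z forward; pixel columns grow to the right and rows downward; lengths in m; the calibration is good to about 2 mm. A picture is of the moment at which its call begins: read the wrist's pose just before it. camera_params takes no time and is no camera call.
- sign_off(): hands the job in; it is judged then, once.
The state is a dict: "clock": time; "joints": joint angles; "dq": joint speeds; "joint_efforts": joint torques, N m; "position": TCP position; "ee_rot": TCP orientation; "force": force on the tool from outside, world axes, zero at the start; "ft_torque": the same for the moment, N m; "width": opening from 0.0 (shut) to 1.0 (fully open); "gripper_force": force on a finger pad.
Only numpy, scipy, OpenCV 4.12 (cv2) and the standard library are available. Lean on these libraries where they do the work, as an engineer would, in place of code of your own. Each camera call takes 0.05 s, during which the arm holds its last target. There are 200 camera calls.

## Working session

There is one attempt and no reset: what is moved stays moved. The work goes in short steps, Python scripts to look and compute and a shell command to move; the robot and the scene stay as the last step left them, time stands still between calls to the robot, and variables do not carry over. Pictures are saved under pics/ and viewed, at most 10 in all, crops included, and the job is handed in when it is done.

```bash
mkdir -p pics; python3 - <<'E'
from cell import *
import cv2,numpy as np
o=observe();print({k:np.round(v,3).tolist() for k,v in o.items()})
for n in("top","scene"):
    im=get_image(n);cv2.imwrite(f"pics/{n}0.png",im[:,:,::-1]);c=camera_params(n);print(n,c)
a=cv2.imread("pics/top0.png");b=cv2.imread("pics/scene0.png")
print(camera_params("wrist"))
E
```

```text
{'clock': 0.0, 'joints': [1.176, 0.435, 0.025, 1.574, -0.012, 1.134, -0.075], 'dq': [0.001, 0.0, -0.001, 0.0, -0.002, -0.001, 0.001], 'joint_efforts': [-0.001, -66.785, 0.985, -31.446, -0.06, 0.043, 0.0], 'position': [0.18, -0.598, 0.237], 'ee_rot': [-3.107, -0.456, 0.001], 'force': [-0.06, -0.115, -0.423], 'ft_torque': [-0.024, -0.002, -0.006], 'gripper_force': 0.0, 'width': 1.003}
top {'intrinsics': array([[387.74944842,   0.        , 257.19566085],
       [  0.        , 387.74944842, 185.36976951],
       [  0.        ,   0.        ,   1.        ]]), 'eye': array([ 0.26651668, -0.07700268,  1.48970226]), 'rotation': array([-2.12023806,  2.16190956, -0.13758895])}
scene {'intrinsics': array([[403.4272967 ,   0.        , 257.04878074],
       [  0.        , 403.4272967 , 194.00423897],
       [  0.        ,   0.        ,   1.        ]]), 'eye': array([0.09035312, 0.6205633 , 1.01611448]), 'rotation': array([-0.6863314 ,  2.70984445, -0.97818519])}
{'intrinsics': array([[268.33751178,   0.        , 258.66471366],
       [  0.        , 268.33751178, 191.08387693],
       [  0.        ,   0.        ,   1.        ]]), 'T_tool_cam': array([[-3.40517338e-04, -9.61222136e-01, -2.75775068e-01,
         7.42247999e-02],
       [ 9.99999880e-01, -2.30008780e-04, -4.33062230e-04,
         3.26469048e-04],
       [ 3.52838315e-04, -2.75775183e-01,  9.61222099e-01,
        -1.46364839e-01],
       [ 0.00000000e+00,  0.00000000e+00,  0.00000000e+00,
         1.00000000e+00]])}
```

View pics/top0.png

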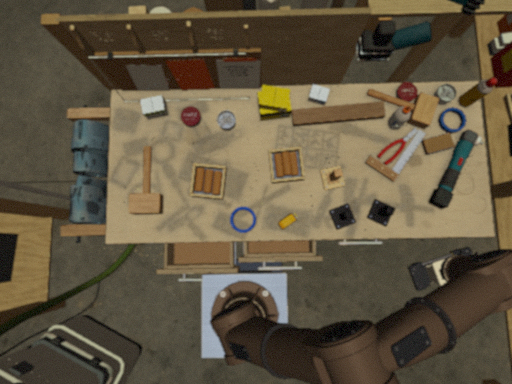

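View pics/scene0.png

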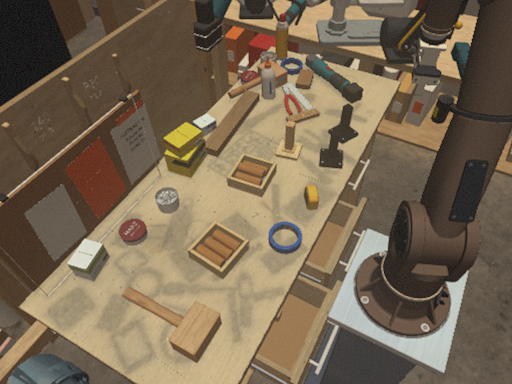

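Top view: the bins are at about (208,181) and (287,165). Three things are tamper-shaped: wooden at (332,177), black at (342,215) and black at (380,211). The wooden one fits the description, and I'll confirm it and the heap bin in an enlarged crop.

```bash
cat > h.py <<'E'
from cell import *
import cv2,numpy as np
from scipy.spatial.transform import Rotation as R
def ray(n,px,z,o=None):
    c=camera_params(n);K=c["intrinsics"]
    if n=="wrist":
        T=c["T_tool_cam"];Rt=R.from_rotvec(o["ee_rot"]).as_matrix();M=Rt@T[:3,:3];e=np.array(o["position"])+Rt@T[:3,3]
    else: M=R.from_rotvec(c["rotation"]).as_matrix();e=c["eye"]
    d=M@np.linalg.solve(K,[px[0],px[1],1]);return e+d*(z-e[2])/d[2]
def pix(n,p,o=None):
    c=camera_params(n)
    if n=="wrist":
        T=c["T_tool_cam"];Rt=R.from_rotvec(o["ee_rot"]).as_matrix();M=Rt@T[:3,:3];e=np.array(o["position"])+Rt@T[:3,3]
    else: M=R.from_rotvec(c["rotation"]).as_matrix();e=c["eye"]
    q=c["intrinsics"]@M.T@(np.array(p)-e);return q[:2]/q[2]
E
python3 - <<'E'
from h import *
a=cv2.imread("pics/top0.png");b=cv2.imread("pics/scene0.png")
f=lambda i,x,y,w,h:cv2.resize(i[y:y+h,x:x+w],(w*4,h*4),interpolation=cv2.INTER_CUBIC)
t=f(a,182,140,180,70);s=f(b,180,110,130,75)
s2=f(b,180,205,80,75)
o=np.zeros((280+300,800,3),np.uint8);o[:280,:720]=t;o[280:,:480]=s[:, :480];o[280:,480:800]=s2
cv2.imwrite("pics/crop.png",o)
for n,p,z in [("bl",(208,181),.044),("br",(287,165),.044),("tamp foot",(332,177),.016),("scene foot",(289,152),.016),("top",(337,173),.13),("scene top",(291,124),.13),("sbinR",(252,172),.044),("sbinL",(219,248),.044)]:
    print(n,ray("scene" if n[0]=="s" else "top",p,z).round(3))
E
```

```text
bl [0.494 0.127 0.044]
br [ 0.549 -0.173  0.044]
tamp foot [ 0.504 -0.346  0.016]
scene foot [ 0.495 -0.33   0.016]
top [ 0.5   -0.344  0.13 ]
scene top [ 0.501 -0.345  0.13 ]
sbinR [ 0.55  -0.161  0.044]
sbinL [0.49  0.139 0.044]
```

View pics/crop.png

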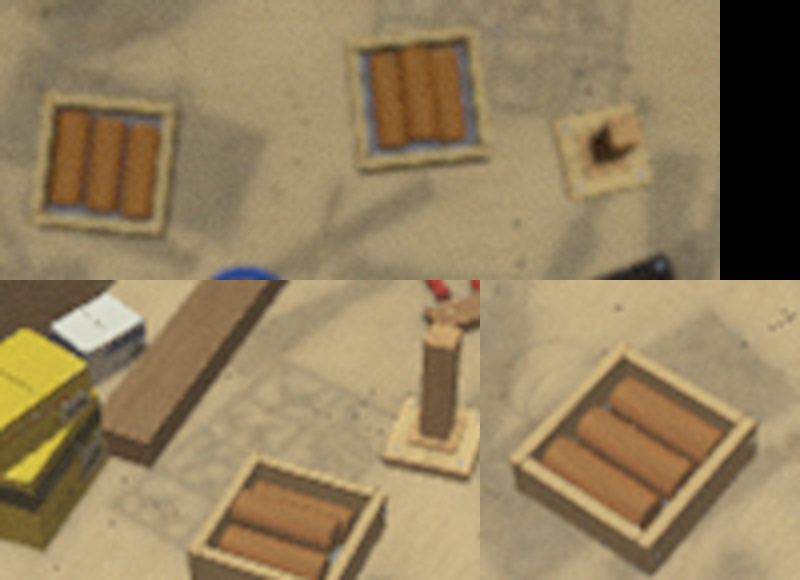

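The right bin (287,165) holds the heap: its middle stub overlaps its neighbours, and the outer two stand about 58 mm apart with bare floor at the sides. The left bin's three stubs are evenly spaced. The plywood-coloured tamper at (332,177) is the one meant. Next I'll measure the yaws.

```bash
python3 - <<'E'
from h import *
def q(c,z):
    P=np.array([ray("top",(182+x/4-.0,140+y/4),z)[:2] for x,y in c]);m=P.mean(0)
    r=cv2.minAreaRect((P*1000).astype(np.float32));print("centre",m.round(4),"size",np.round(r[1],0),"ang mod90",r[2]%90)
q([(556,118),(636,106),(650,186),(572,198)],.016)
q([(347,42),(477,30),(490,158),(360,170)],.044)
o=observe();print(R.from_rotvec(o["ee_rot"]).as_matrix().round(3))
M=R.from_rotvec(o["ee_rot"]).as_matrix();print("delta tool to above tamper",M.T@(np.array([.502,-.345,.25])-o["position"]))
E
```

```text
centre [ 0.5005 -0.3494] size [79. 78.] ang mod90 7.445697784423828
centre [ 0.5498 -0.1717] size [124. 124.] ang mod90 4.138486862182617
[[ 0.958  0.288 -0.001]
 [ 0.288 -0.958  0.001]
 [-0.    -0.001 -1.   ]]
delta tool to above tamper [ 0.38157663 -0.14977625 -0.01283092]
```

```bash
python3 -m pendant '[0.042,-0.0166,0,0,0,0,0.09, 0.042,-0.0166,0,0,0,0,0.09, 0.042,-0.0166,0,0,0,0,0.09, 0.042,-0.0166,0,0,0,0,0.09, 0.042,-0.0166,0,0,0,0,0.09, 0.042,-0.0166,0,0,0,0,0.09, 0.042,-0.0166,0,0,0,0,0.09, 0.042,-0.0166,0,0,0,0,0.09, 0.042,-0.0166,-0.013,0,0,0,0.09, 0,0,0,0,0,0.162,0.09]'
python3 -m pendant '[0,0,0,0,0,0,0.09,0,0,0,0,0,0,0.09]'
python3 - <<'E'
from h import *
o=observe();im=get_image("wrist")[:,:,::-1].copy();cv2.imwrite("pics/w1.png",im)
M=R.from_rotvec(o["ee_rot"]).as_matrix();print(o["position"],np.degrees(np.arctan2(M[1,0],M[0,0])))
E
```

```text
clock: 1.35
position: [0.5025, -0.3429, 0.2511]
ee_rot: [-3.133, -0.209, -0.004]
force: [-0.5, -0.2, -0.5]
width: 0.979
gripper_force: 0.0
clock: 1.6
position: [0.498, -0.3473, 0.2503]
ee_rot: [-3.135, -0.207, 0.002]
force: [-0.0, -0.5, 0.1]
width: 0.978
gripper_force: 0.0
[ 0.49803042 -0.34732192  0.25034442] 7.551822798129842
```

View pics/w1.png

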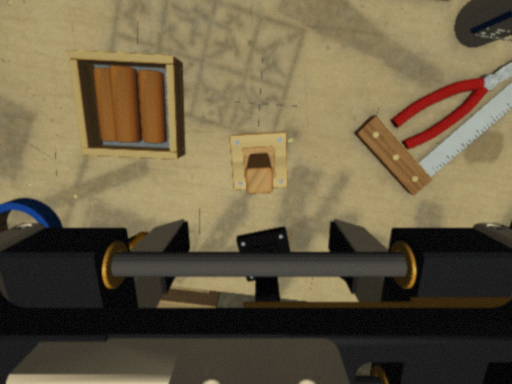

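The wrist view shows the tamper foot's corners near (231,135), (286,132), (287,188) and (234,191), and the handle top at about (259,180). The heap bin is at upper left (127,105), and a black tamper is under the gripper at (265,255). Next: tamper and bin positions from rays.

```bash
python3 - <<'E'
from h import *
o=observe()
def q(n,c,z):
    P=np.array([ray("wrist",p,z,o)[:2] for p in c]);r=cv2.minAreaRect((P*1000).astype(np.float32));print(n,P.mean(0).round(4),np.round(r[1],0),r[2]%90)
q("foot",[(231,135),(286,132),(287,188),(234,191)],.016)
q("htop",[(247,168),(272,168),(272,192),(247,192)],.13)
q("bin",[(69,53),(181,56),(184,158),(81,156)],.044)
q("lower bin-right edge",[(69,53),(81,156)],.044)
print(pix("wrist",[*o["position"][:2],.13],o))
E
```

```text
foot [ 0.5059 -0.3477] [82. 78.] 10.153904914855957
htop [ 0.5074 -0.3472] [25. 26.] 7.505580902099609
bin [ 0.5572 -0.1754] [123. 139.] 6.092922210693359
lower bin-right edge [ 0.5499 -0.1086] [123.   0.] 3.6650238037109375
[258.45903631 188.87478826]
```

```bash
python3 -m pendant '[0.006,0,0.05,0,0,0,0.09, 0,0,0.05,0,0,0,0.09, 0,0,0.04,0,0,0,0.09, 0,0,0.01,0,0,0,0.09, 0,0,0,0,0,0,0.09, 0,0,0,0,0,0,0.02, 0,0,0,0,0,0,0.02, 0,0,0,0,0,0,0.02, 0,0,0,0,0,0,0.02, 0,0,0,0,0,0,0.02]' 50
python3 -m pendant '[0,0,0,0,0,0,0.02,0,0,0,0,0,0,0.02]'
```

```text
clock: 2.9
position: [0.5048, -0.346, 0.1008]
ee_rot: [3.135, 0.204, 0.0]
force: [-1.0, 0.4, 0.3]
width: 0.485
gripper_force: 0.0
clock: 3.15
position: [0.5047, -0.346, 0.1006]
ee_rot: [-3.135, -0.204, 0.0]
force: [-0.5, 0.4, -2.6]
width: 0.307
gripper_force: 48.8
```

```bash
python3 -m pendant '[0,0,-0.02,0,0,0,0.02, 0,0,-0.04,0,0,0,0.02, 0,0,-0.04,0,0,0,0.02, 0,0,0,0,0,0,0.02, 0,0,0,0,0,0,0.02, 0,0,0,0,0,0,0.02]'
python3 - <<'E'
from h import *
o=observe();im=get_image("wrist")[:,:,::-1].copy();cv2.imwrite("pics/w2.png",im)
M=R.from_rotvec(o["ee_rot"]).as_matrix();print(o["position"],np.degrees(np.arctan2(M[1,0],M[0,0])))
cv2.imwrite("pics/s2.png",get_image("scene")[:,:,::-1])
for t in [(.55,-.172)]: print(M.T@(np.array([*t,.2])-o["position"]))
E
```

```text
clock: 3.9
position: [0.5039, -0.3455, 0.1991]
ee_rot: [-3.133, -0.204, 0.004]
force: [0.0, -0.6, -2.5]
width: 0.305
gripper_force: 48.8
[ 0.50388304 -0.34553103  0.19908268] 7.432630514835983
[ 0.06817518 -0.16610888 -0.00078733]
```

View pics/w2.png

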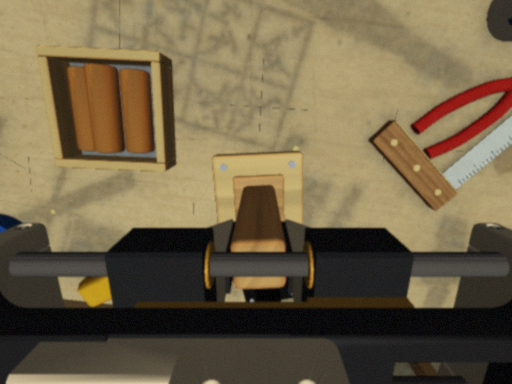

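The tamper is held square: its front foot edge runs from (212,156) to (301,151). The heap bin's rim corners are near (37,46), (161,54), (164,168) and (54,164), and the raised stub is the middle one at (105,108).

```bash
python3 - <<'E'
from h import *
im=cv2.imread("pics/w2.png")
o=observe();M=R.from_rotvec(o["ee_rot"]).as_matrix()
P=np.array([ray("wrist",p,.044,o)[:2] for p in [(37,46),(161,54),(164,168),(54,164)]]);r=cv2.minAreaRect((P*1000).astype(np.float32));print("bin",P.round(3).tolist(),P.mean(0),r)
e=[ray("wrist",p,.1146,o) for p in [(212,156),(301,151)]]
for x in e: print("foot edge in tool",(M.T@(x-o["position"])).round(4))
E
```

```text
bin [[0.614, -0.105], [0.623, -0.23], [0.505, -0.237], [0.493, -0.112]] [ 0.55896335 -0.17077755] ((558.26953125, -170.89959716796875), (121.23503112792969, 126.4401626586914), 4.029867649078369)
foot edge in tool [ 0.0395 -0.0401  0.0848]
foot edge in tool [0.0438 0.0366 0.0847]
```

```bash
python3 -m pendant '[0.0146,-0.0335,0,0,0,0,0.02, 0.0146,-0.0335,0,0,0,0,0.02, 0.0146,-0.0335,0,0,0,0,0.02, 0.0146,-0.0335,0,0,0,0,0.02, 0.0146,-0.0335,0,0,0,0,0.02, 0,0,0.02,0,0,0.06,0.02, 0,0,0,0,0,0,0.02, 0,0,0,0,0,0,0.02, 0,0,0,0,0,0,0.02]'
python3 - <<'E'
from h import *
o=observe();im=get_image("wrist")[:,:,::-1].copy();cv2.imwrite("pics/w3.png",im)
s=get_image("scene")[:,:,::-1][90:220,180:330];cv2.imwrite("pics/s3.png",cv2.resize(s,None,fx=3,fy=3))
w=im[:250,100:400];s=cv2.resize(s,(433,375));w=cv2.resize(w,(450,375))
cv2.imwrite("pics/c3.png",np.hstack([w[:,:400],s[:,:400]]))
M=R.from_rotvec(o["ee_rot"]).as_matrix();print(o["position"],np.degrees(np.arctan2(M[1,0],M[0,0])),o["force"])
E
```

```text
clock: 5.12
position: [0.5557, -0.1712, 0.1813]
ee_rot: [3.139, 0.109, 0.001]
force: [-0.2, -0.3, -2.9]
width: 0.307
gripper_force: 48.8
[ 0.55568549 -0.17121387  0.18132009] 3.9718344681827844 [-0.24969316 -0.27214247 -2.85388393]
```

View pics/c3.png

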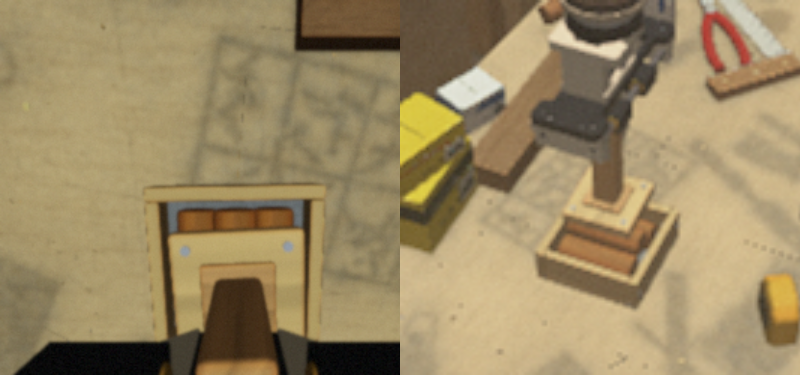

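The tamper is over the heap bin: the far rim edge is at full-image row ~124 (columns 197–317), and the foot's front edge is at row ~155 (columns 213–301). Left-right looks centred; I'll check fore-aft.

```bash
python3 - <<'E'
from h import *
o=observe();M=R.from_rotvec(o["ee_rot"]).as_matrix()
t=lambda p,z:(M.T@(ray("wrist",(100+p[0]/1.5,p[1]/1.5),z,o)-o["position"])).round(4)
print("rim outer",t((145,187),.044),t((325,185),.044));print("foot",t((170,235),.097),t((302,231),.097))
E
```

```text
rim outer [ 0.0639 -0.0634  0.1372] [0.0652 0.0597 0.1373]
foot [ 0.039  -0.0388  0.0842] [0.0413 0.037  0.0843]
```

Centred to within 2 mm. Descending, then pressing in small steps.

```bash
python3 -m pendant '[0.001,0,0.022,0,0,0,0.02, 0,0,0,0,0,0,0.02, 0,0,0.002,0,0,0,0.02, 0,0,0.002,0,0,0,0.02, 0,0,0.002,0,0,0,0.02, 0,0,0,0,0,0,0.02]'
```

```text
clock: 5.98
position: [0.5567, -0.1705, 0.1528]
ee_rot: [3.14, 0.11, 0.001]
force: [0.6, -0.1, -2.1]
width: 0.307
gripper_force: 48.8
```

```bash
python3 -m pendant '[0,0,0.002,0,0,0,0.02, 0,0,0.002,0,0,0,0.02, 0,0,0,0,0,0,0.02]'; python3 -m pendant '[0,0,0.002,0,0,0,0.02,0,0,0.002,0,0,0,0.02,0,0,0,0,0,0,0.02]'
```

```text
clock: 6.35
position: [0.5562, -0.1704, 0.1483]
ee_rot: [-3.14, -0.109, 0.001]
force: [0.2, -0.1, -2.1]
width: 0.308
gripper_force: 48.8
clock: 6.72
position: [0.5563, -0.1703, 0.1444]
ee_rot: [-3.14, -0.11, 0.001]
force: [0.5, -0.0, -2.0]
width: 0.305
gripper_force: 48.8
```

```bash
python3 -m pendant '[0,0,0.002,0,0,0,0.02,0,0,0.001,0,0,0,0.02,0,0,0,0,0,0,0.02]'; python3 -m pendant '[0,0,0.001,0,0,0,0.02,0,0,0.001,0,0,0,0.02,0,0,0,0,0,0,0.02]'; python3 - <<'E'
from h import *
s=get_image("scene")[:,:,::-1][90:220,180:330];w=get_image("wrist")[:,:,::-1][:250,100:400]
cv2.imwrite("pics/c4.png",np.hstack([cv2.resize(w,(400,333)),cv2.resize(s,(384,333))]))
E
```

```text
clock: 7.1
position: [0.5564, -0.1704, 0.1416]
ee_rot: [-3.14, -0.11, 0.0]
force: [0.2, -0.4, -1.9]
width: 0.31
gripper_force: 48.8
clock: 7.48
position: [0.5568, -0.1706, 0.1404]
ee_rot: [3.139, 0.109, 0.001]
force: [-1.1, 0.6, 4.6]
width: 0.307
gripper_force: 48.8
```

View pics/c4.png

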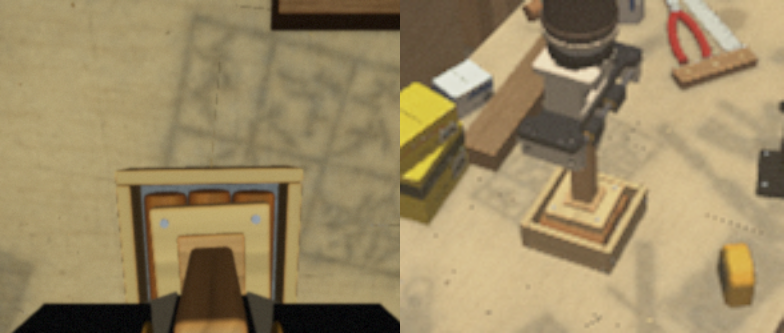

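The foot is down inside the bin (force onset at underside z ≈ 0.040), and the three stub ends show level at about (165–250,197). I'll press slightly harder, then lift and move back to the free spot.

```bash
python3 -m pendant '[0,0,0.001,0,0,0,0.02,0,0,0.001,0,0,0,0.02,0,0,0,0,0,0,0.02]'; python3 -m pendant '[0,0,-0.005,0,0,0,0.02,0,0,-0.02,0,0,0,0.02,0,0,-0.035,0,0,0,0.02,-0.0127,0.0342,0,0,0,0,0.02,-0.0127,0.0342,0,0,0,0,0.02,-0.0127,0.0342,0,0,0,0,0.02,-0.0127,0.0342,0,0,0,0,0.02,-0.0127,0.0342,0,0,0,0,0.02,0,0,0,0,0,0,0.02,0,0,0,0,0,0,0.02]'; python3 - <<'E'
from h import *
o=observe();w=get_image("wrist")[:,:,::-1];t=get_image("top")[:,:,::-1][130:220,180:380];s=get_image("scene")[:,:,::-1][110:210,200:330]
cv2.imwrite("pics/c5.png",np.vstack([np.hstack([w[:300,:250],cv2.resize(s,(390,300),interpolation=cv2.INTER_CUBIC)]),cv2.resize(t,(640,288),interpolation=cv2.INTER_CUBIC)]))
E
```

```text
clock: 7.95
position: [0.5573, -0.1711, 0.1403]
ee_rot: [3.138, 0.109, 0.004]
force: [-6.2, -1.2, 22.2]
width: 0.307
gripper_force: 49.1
clock: 9.2
position: [0.5052, -0.3447, 0.1973]
ee_rot: [-3.139, -0.11, 0.0]
force: [-0.2, 1.9, -3.4]
width: 0.304
gripper_force: 48.9
```

View pics/c5.png

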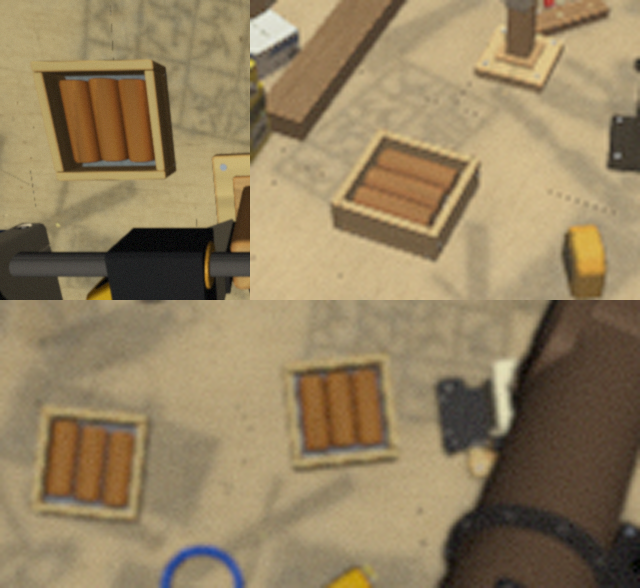

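Both bins now show three evenly spaced stubs lying below the rim, so the layer is level. Now I'll set the tamper down.

```bash
python3 -m pendant '[0,0,0.05,0,0,0,0.02,0,0,0.034,0,0,0,0.02,0,0,0.005,0,0,0,0.02,0,0,0.003,0,0,0,0.02,0,0,0.002,0,0,0,0.02,0,0,0,0,0,0,0.02]'
```

```text
clock: 10.1
position: [0.5056, -0.3457, 0.1048]
ee_rot: [3.139, 0.11, 0.002]
force: [0.0, -0.3, -1.7]
width: 0.303
gripper_force: 48.9
```

```bash
python3 -m pendant '[0,0,0.002,0,0,0,0.02,0,0,0.001,0,0,0,0.02,0,0,0.0008,0,0,0,0.02,0,0,0,0,0,0,0.02]'
```

```text
clock: 10.6
position: [0.5052, -0.3456, 0.1005]
ee_rot: [3.139, 0.109, 0.001]
force: [-1.4, -0.1, 4.5]
width: 0.306
gripper_force: 49.0
```

Contact with the bench. Releasing and retreating upward.

```bash
python3 -m pendant '[0,0,0,0,0,0,0.04,0,0,0,0,0,0,0.09,0,0,0,0,0,0,0.09,0,0,0,0,0,0,0.09,0,0,0,0,0,0,0.09,0,0,-0.03,0,0,0,0.09,0,0,-0.05,0,0,0,0.09,0,0,-0.05,0,0,0,0.09,0,0,0,0,0,0,0.09,0,0,0,0,0,0,0.09]'; python3 - <<'E'
from h import *
w=get_image("wrist")[:,:,::-1];s=get_image("scene")[:,:,::-1][90:210,200:360]
cv2.imwrite("pics/c6.png",np.hstack([w[:300,:350],cv2.resize(s,(400,300))]))
E
```

```text
clock: 11.85
position: [0.5048, -0.3453, 0.2296]
ee_rot: [-3.14, -0.109, 0.0]
force: [0.5, 0.7, -0.3]
width: 0.98
gripper_force: 0.0
```

View pics/c6.png

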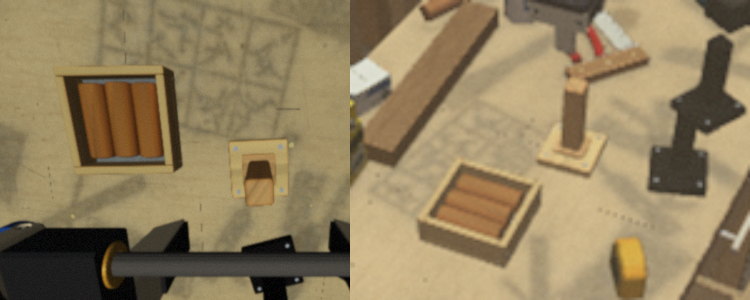

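The tamper stands upright at (258,170), free of the gripper, and the stubs lie level in the bin.

```bash
python3 -c "from cell import sign_off;print(sign_off())"
```

```text
the job is handed in; nothing more can be done
None
```

I pressed the heap level in its bin with the wooden tamper (about 22 N at most), stood the tamper upright on the bench outside the bins, and handed the job in at about 12 s.

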